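# Fit the sample changer's carousel over its locating pin and load the crucible

## Task

Put the carousel on the sample changer's spindle and turn it gently until it drops over the drive's locating pin and lies flat on the drive plate; the pin and drive are delicate, so never force the carousel down or round. Then stand the crucible upright in any one of the carousel's cups, and leave the other things on the bench alone.

Things in the scene. Friction and masses are not known exactly. Their poses are not given: they have to be found in the camera images.
- carousel: The carousel: a plain metal disc, 148 mm across, 55 mm high over all, 0.32 kg, standing level on the bench; five round cups on top, a black bar grip on the hub. Origin at the centre of its underside, z up. In the underside: a central bore, 14 mm wide, 28 mm deep, and five radial slots, 8.2 mm wide, 36 mm from the axis, one under each cup (every 72 degrees); any of them may take the pin.
- carousel_grip (a point): Centre of the carousel's upright bar grip, on the disc's axis, 42 mm above the carousel's underside. The grip is 44 mm long (along x), 14 mm thick (along y) and 26 mm tall (29 to 55 mm above the underside); z up. The cups' rims lie below it, 26 mm above the underside.
- changer: The sample changer: a white housing, 205x182x38 mm, fixed to the bench, with a round metal drive plate, 102 mm across, on top. Origin on the bench under the spindle; x points away from its keypad. The drive may have stopped at any angle, so the bearing of its locating pin is not measured; its gears hold it there.
- drive_seat (a point): Centre of the drive plate's upper face, 44 mm above the bench, z up. A spindle, 12 mm thick, 26 mm tall, top tapered, stands here; a steel locating pin, 6 mm thick, 6 mm tall, stands 36 mm from its axis. With no slot over the pin the carousel rides on the pin (held level 6 mm too high; let go, tilted 4 degrees). Over the pin it drops by its own weight, and the pin then stops it turning.
- crucible: The porcelain crucible as a whole; origin at the centre of its underside, z up.
- crucible_center (a point): Centre of the porcelain crucible: a white tapered cup, 36 mm high, 44 mm across the rim, 28 mm across the foot, 30 g, standing upright on the bench. This point is 18 mm above its underside; z up.
- pocket_1 (a point): The centre of the inner floor of a cup of the carousel, 14.5 mm above the carousel's underside and 50 mm from its axis. The cups are 45 mm outside, 39 mm inside and 11 mm deep; a crucible standing in one has its centre 18 mm above this point. The five cups are alike.
- pocket_2 (a point): The centre of the inner floor of a cup of the carousel, as pocket_1.
- pocket_3 (a point): The centre of the inner floor of a cup of the carousel, as pocket_1.
- pocket_4 (a point): The centre of the inner floor of a cup of the carousel, as pocket_1.
- pocket_5 (a point): The centre of the inner floor of a cup of the carousel, as pocket_1.
- tweezers: Bystander: steel tweezers, 128x20x7 mm, lying near the front edge; origin on its underside. Leave it alone.
- marker: Bystander: white felt marker, 139x14x16 mm, lying near the front edge; origin on its underside. Leave it alone.
- petri_dish: Bystander: clear glass petri dish, 93 mm across, 11 mm high; origin on its underside. Leave it alone.
- tape_roll: Bystander: roll of masking tape, 69 mm across, 19 mm high; origin on its underside. Leave it alone.
- scoop: Bystander: steel sample scoop, 147x43x18 mm; origin on its underside. Leave it alone.
- brush: Bystander: flat bench brush with a wooden handle, 165x34x9 mm, lying near the front edge; origin on its underside. Leave it alone.
Mind the look-alikes: they are no part of the job. Leave any turquoise look-alike of the crucible alone.

How it is judged:
On the way, in this order (a step that is already met when the one before it is completed fails the run):
1. the carousel lies flat on the drive plate with the pin in one of its slots, while the crucible is still out of it (horizontal distance between carousel_grip and drive_seat below 0.004 m and z of carousel_grip in the frame of drive_seat below 0.0438 m and angle between carousel_grip's own z axis and vertical below 0.03 rad and not (horizontal distance between crucible_center and pocket_1 below 0.025 m or horizontal distance between crucible_center and pocket_2 below 0.025 m or horizontal distance between crucible_center and pocket_3 below 0.025 m or horizontal distance between crucible_center and pocket_4 below 0.025 m or horizontal distance between crucible_center and pocket_5 below 0.025 m)), for 0.3 s.
2. the crucible stands in a cup of the carousel (((horizontal distance between crucible_center and pocket_1 below 0.009 m and z of crucible_center in the frame of pocket_1 below 0.021 m) or (horizontal distance between crucible_center and pocket_2 below 0.009 m and z of crucible_center in the frame of pocket_2 below 0.021 m) or (horizontal distance between crucible_center and pocket_3 below 0.009 m and z of crucible_center in the frame of pocket_3 below 0.021 m) or (horizontal distance between crucible_center and pocket_4 below 0.009 m and z of crucible_center in the frame of pocket_4 below 0.021 m) or (horizontal distance between crucible_center and pocket_5 below 0.009 m and z of crucible_center in the frame of pocket_5 below 0.021 m)) and angle between crucible_center's own z axis and vertical below 0.1 rad), for 0.2 s.
At the end, for the whole second after the job is handed in: The carousel lies flat and fully down on the drive plate (within 1.8 mm of height, 4 mm of the spindle's axis and 0.03 rad of level), the crucible stands on the floor of one of its cups (within 9 mm of its centre, 3 mm of the floor and 0.1 rad of upright), and both are at rest (all of step 2 and horizontal distance between carousel_grip and drive_seat below 0.004 m and z of carousel_grip in the frame of drive_seat below 0.0438 m and angle between carousel_grip's own z axis and vertical below 0.03 rad and linear speed of each of carousel, crucible below 0.02 m/s); the robot touches nothing.
It fails at once if the carousel is forced on the changer (more than 30 N between them) (contact force between carousel and changer above 30 N).
It fails at once if a bystander is moved more than 20 mm (distance of any of tweezers, marker, petri_dish, tape_roll, scoop, brush from where it was at the start of the episode above 0.02 m).
It also fails if it takes over 70 s, if anything falls off the work surface, if the arm or the gripper's body presses on something with over 40 N, if the wrist force passes 120 N, or if a joint passes its speed limit or range.

## Robot

A 7-joint arm with a two-finger parallel gripper is mounted at the origin on a cart in front of the work surface, level with it; the furniture and walls round the work are solid. World frame = base frame: x ahead of the robot, y to its left, z up, the work surface at z = 0. Lengths are in m, angles in rad, forces in N, time in s.
With the tool pointing down it reaches from about 0.4 to 0.85 m from the base axis. Payload 10.4 kg.
Tool frame: the origin (TCP) lies on the centre line of the jaws, within the pads' length; the fingertips stand 17 mm ahead of it and the grasp point (between the pads) lies 2 mm behind it (robot.tips_ahead is the distance from the TCP to the fingertips, in m); z points along the fingers, y is the line along which they close (so a half turn about z gives the same grasp; the last joint's range is limited). The gripper opens to 87 mm and grips with 3 to 60 N. Pads are 19 mm wide; open, the fingers measure 117 mm over their backs; the gripper's body (75 mm by 190 mm) begins 51 mm behind the grasp point.
Start: joints at [1.296, 0.332, -0.065, 1.46, 0.022, 1.35, -0.088], TCP at [0.156, -0.605, 0.24] pointing down, gripper open.
Joint ranges: [-2.6, 2.6], [-0.5, 2.12], [-1.47, 1.34], [0.16, 2.42], [-1.27, 4.41], [0.06, 2.06], [-2.6, 2.6]. Speed limits (rad/s): [2.22, 2.22, 2.79, 2.79, 3.14, 3.14, 3.14].

## Interface

Orientations are given as a 3x3 rotation matrix whose columns are the frame's x, y, z axes.
In Python, from workcell import read_state, eyes, workorder, robot gives the robot as it stands.
- The arm moves only by the tool play_rows, never from a script. Its argument "moves" is a list of rows, each a list of 7 numbers: the turn, a rotation vector about the world's x, y, z normalised to -1 to 1, where 1 is 120 degrees, then the shift along the world's x, y, z normalised to -1 to 1, where 1 is 10 cm, then the gripper's target within -1 to 1 (fully open at 1, half-way at 0, shut at -1). A call has 1 to 8 rows; each row is the pose to reach, as a shift and turn from the pose commanded when the call began; what a row does not reach only later rows make up. A row lasts 1/12 s, in which the tool goes at most 41.7 mm and 7.16 degrees, less where a joint would pass 70% of its speed; a pose out of reach is approached as far as the arm can. A call with a number of a shift or a turn outside -1 to 1 is refused whole. A call with a gripper value outside its range is refused whole. The fingers move at their own pace and stop on an object; the grip force is fixed at half the most. Time passes only in rows, so rows that repeat a pose let the fingers close. It gives the time, the measured TCP pose, the force, the opening and the grip force at its end, in the units of the state.
- read_state(): the state, without advancing time (a new reading comes with each control period).
- eyes.snapshot(name): name is "scene" or "top" or "wrist"; returns a dict with "img" (400x640x3 uint8, red, green, blue), "z_map" (400x640 float32, m along the optical axis (not along the pixel's ray), 0 where there is no reading), "fx", "fy", "cx", "cy" (pixels), "rvec" (rotation vector, rad) and "tvec" (3), from world to camera coordinates, as OpenCV has them. Camera axes: x right, y down, z forward; pixel columns grow to the right and rows downward; lengths in m; the calibration is good to about 2 mm. A picture is of the moment at which its call begins.
- workorder.job_done(): hands the job in; it is judged then, once.
Trained networks look in a picture, given as the dict that the camera call returned (one of the last four; its "shot" number tells which), for a name from the list of things; names that differ only in an ending like _2 or _b are one class to them, and where a whole thing is asked for, a point or a joint stands for the part that bears it (a point fixed in the world has none). Each returns a list of dicts, best first, with "conf" (0 to 1); they miss things now and then, are a little off and sometimes report something else, mostly with a low value. They report only what shows in the picture. A call takes as long as a camera call. They do not tell look-alikes from the thing itself.
- eyes.cut_out(picture, query): "region" (400x640 bool, what is visible of it).
- eyes.landmark_of(picture, query): "centre" ([x, y, z] in m, in world coordinates, good to about 4 mm: a listed point, or the origin of a listed thing).
The state is a dict: "clock": time; "qpos": joint angles; "qd": joint speeds; "joint_efforts": joint torques, N m; "eef_pos": TCP position; "ee_rot": TCP orientation; "wrist_force": force on the tool from outside, world axes, zero at the start; "torque": the same for the moment, N m; "gripper_width": finger opening in m; "finger_force": force on a finger pad.
Only numpy, scipy, OpenCV 4.12 (cv2) and the standard library are available. Lean on these libraries where they do the work, as an engineer would, in place of code of your own. Each camera call takes 0.05 s, during which the arm holds its last target. There are 200 camera calls.

## Working session

There is one attempt and no reset: what is moved stays moved. The work goes in short steps, Python scripts to look and compute and a tool call to move; the robot and the scene stay as the last step left them, time stands still between calls to the robot, and variables do not carry over. Pictures are saved under pics/ and viewed, at most 10 in all, crops included, and the job is handed in when it is done.

Besides the shell and the picture viewer there is one more tool, called after "Request:" as name([rows], argument=value, ...), one row to a line, values as JSON. play_rows: Moves the arm, as the interface text tells. Scaled input: -1 to 1 covers 10 cm each way for a shift and 120 degrees each way for a turn. Its arguments: {"type":"object","properties":{"moves":{"type":"array"}},"required":["moves"]}

```bash
mkdir -p pics; cat > h.py <<'E'
import numpy as np, cv2
from workcell import read_state, eyes, workorder, robot
def pts(p):
    z=p["z_map"]; v,u=np.mgrid[0:400,0:640]
    c=np.stack([(u-p["cx"])*z/p["fx"],(v-p["cy"])*z/p["fy"],z],-1)
    R=cv2.Rodrigues(np.array(p["rvec"],float))[0]
    w=(c-np.array(p["tvec"]).ravel())@R
    w[z<=0]=np.nan
    return w
def save(p,n): cv2.imwrite(n,p["img"][:,:,::-1])
def find(p,q,k=3):
    for d in eyes.landmark_of(p,q)[:k]: print(q,np.round(d["centre"],4),round(d["conf"],2))
E
python3 - <<'E'
from h import *
t=eyes.snapshot("top"); s=eyes.snapshot("scene")
cv2.imwrite("pics/a.png",t["img"][:,:,::-1]); save(s,"pics/b.png")
for p in (t,s):
    for q in ["carousel_grip","drive_seat","crucible","changer","pocket_1"]: find(p,q,6)
st=read_state(); print(st["eef_pos"],np.round(st["ee_rot"],3))
E
```

```text
carousel_grip [0.4787 0.2946 0.0427] 0.64
carousel_grip [ 0.7091  0.1628 -0.003 ] 0.49
drive_seat [ 0.568  -0.2287  0.043 ] 0.88
crucible [4.922e-01 9.960e-02 3.000e-04] 0.76
crucible [0.5866 0.0664 0.0006] 0.51
changer [ 0.5648 -0.2277  0.0029] 0.8
pocket_1 [0.5215 0.3187 0.017 ] 0.96
pocket_1 [0.5095 0.2591 0.0133] 0.87
pocket_1 [0.4289 0.3075 0.0154] 0.85
pocket_1 [0.4536 0.2497 0.0106] 0.73
pocket_1 [0.4697 0.3493 0.0154] 0.67
pocket_1 [ 0.4805  0.2956 -0.    ] 0.58
carousel_grip [0.4763 0.3008 0.0471] 0.7
drive_seat [ 0.5695 -0.2285  0.0444] 0.75
drive_seat [ 0.5681 -0.2219 -0.0015] 0.34
crucible [0.4988 0.1025 0.    ] 0.5
changer [ 0.5688 -0.2206 -0.001 ] 0.72
changer [ 0.3457  0.1893 -0.0025] 0.44
pocket_1 [0.523  0.3174 0.0106] 0.98
pocket_1 [0.5094 0.2608 0.0169] 0.95
pocket_1 [0.4269 0.3078 0.0151] 0.63
pocket_1 [0.4532 0.2529 0.0187] 0.58
pocket_1 [0.4673 0.345  0.0169] 0.56
[ 0.15573035 -0.60530502  0.23956514] [[ 0.968  0.249  0.   ]
 [ 0.249 -0.968 -0.   ]
 [ 0.     0.    -1.   ]]
```

View pics/a.png

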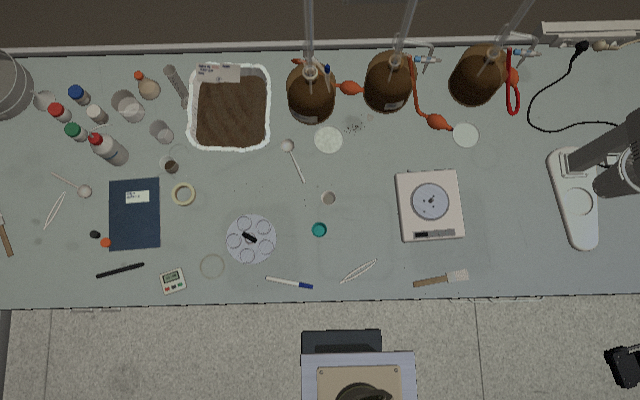

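View pics/b.png

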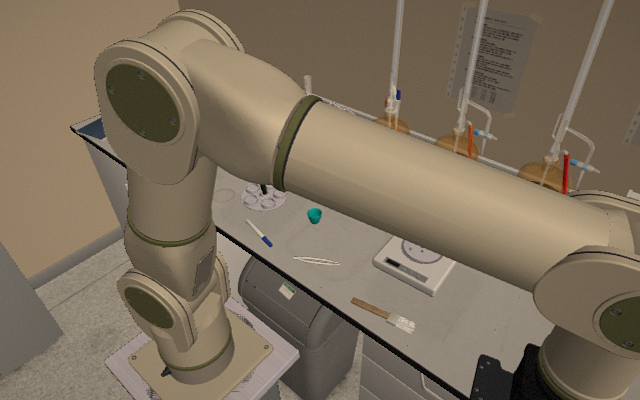

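Top view: the carousel is at (251,238), the changer at (431,201) with its keypad toward the robot. There are two crucible candidates: white at (328,198), and turquoise at (319,229), which is the look-alike. The white one fits, and I'll confirm it in a crop. I'm moving over the changer first for a close look.

Request:
play_rows([
  [0,0,0,0.86,0.94,0.2,1],
  [0,0,0,0.86,0.94,0.2,1],
  [0,0,0,0.86,0.94,0.2,1],
  [0,0,0,0.86,0.94,0.2,1],
])

```text
clock: 0.93
eef_pos: [0.2488, -0.5063, 0.2614]
ee_rot: [[0.966, 0.258, 0.004], [0.258, -0.966, -0.0], [0.004, 0.001, -1.0]]
wrist_force: [1.8, 0.4, 0.5]
gripper_width: 0.0872
finger_force: 0.0
```

Request:
play_rows([
  [0,0,0,0.86,0.94,0.2,1],
  [0,0,0,0.86,0.94,0.2,1],
  [0,0,0,0.86,0.94,0.2,1],
  [0,0,0,0.86,0.94,0.2,1],
])

```text
clock: 1.27
eef_pos: [0.3341, -0.4114, 0.2814]
ee_rot: [[0.966, 0.259, 0.004], [0.259, -0.966, -0.0], [0.004, 0.001, -1.0]]
wrist_force: [0.9, 0.4, 0.7]
gripper_width: 0.0867
finger_force: 0.0
```

Request:
play_rows([
  [0,0,0,0.86,0.94,0.2,1],
  [0,0,0,0.86,0.94,0.2,1],
  [0,0,0,0.86,0.94,0.2,1],
  [0,0,0,0.86,0.94,0.2,1],
])

```text
clock: 1.6
eef_pos: [0.4193, -0.3167, 0.3012]
ee_rot: [[0.966, 0.259, 0.004], [0.259, -0.966, 0.001], [0.004, 0.0, -1.0]]
wrist_force: [0.4, 1.4, 0.5]
gripper_width: 0.0872
finger_force: 0.0
```

Request:
play_rows([
  [0,0,0,0.86,0.94,0,1],
  [0,0,0,0.86,0.94,0,1],
  [0,0,0,0.86,0.94,0,1],
  [0,0,0,0.86,0.94,0,1],
  [0,0,0,0.86,0.94,0,1],
  [0,0,0,0.86,0.94,0,1],
])

```text
clock: 2.1
eef_pos: [0.4995, -0.2298, 0.2994]
ee_rot: [[0.968, 0.249, -0.0], [0.249, -0.968, -0.0], [-0.0, 0.0, -1.0]]
wrist_force: [0.7, -1.4, 0.8]
gripper_width: 0.0871
finger_force: 0.0
```

```bash
python3 - <<'E'
from h import *
p=eyes.snapshot("wrist"); save(p,"pics/c.png")
find(p,"drive_seat"); st=read_state(); print(st["clock"],st["eef_pos"],np.round(st["qpos"],2),np.round(st["wrist_force"],2))
R=cv2.Rodrigues(np.array(p["rvec"]))[0]; print("cam",-R.T@np.array(p["tvec"]).ravel(), R.round(2).tolist(),p["fx"])
E
```

```text
drive_seat [ 0.567  -0.2244  0.0437] 0.75
2.2 [ 0.49893686 -0.23089989  0.29953259] [ 0.74  0.17 -0.44  1.55  0.07  1.44 -1.03] [ 0.77  0.36 -0.38]
cam [ 0.5812629  -0.20728359  0.44409368] [[0.25, -0.97, -0.0], [-0.92, -0.24, 0.3], [-0.29, -0.07, -0.95]] 276.2183227767961
```

View pics/c.png

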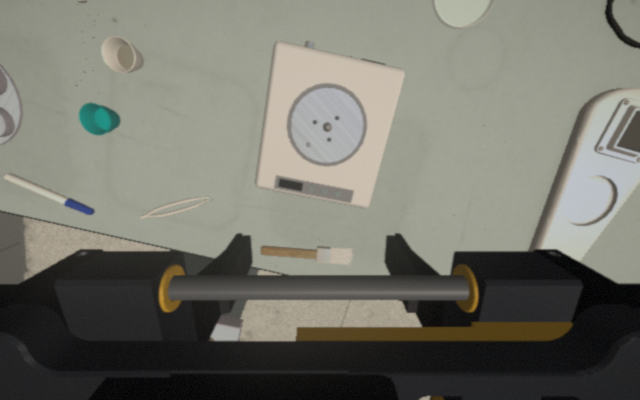

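Wrist view: the white crucible is at (121,55) and the turquoise look-alike at (98,118). The drive plate is centred at about (327,125), and the pin candidate at (308,145) sits at about 36 mm radius. I'll check it with depth and an enlarged crop that also shows the crucibles.

```bash
python3 - <<'E'
from h import *
p=eyes.snapshot("wrist"); w=pts(p); im=p["img"][:,:,::-1]
a=cv2.resize(im[75:175,275:375],None,fx=4,fy=4,interpolation=cv2.INTER_CUBIC)
b=cv2.resize(im[20:145,60:160],(400,500),interpolation=cv2.INTER_CUBIC)[:400]
cv2.imwrite("pics/d.png",np.hstack([a,b]))
h=w[...,2]
# plate region
m=(h>0.0425)&(h<0.0455); m[:75]=0;m[175:]=0;m[:,:275]=0;m[:,375:]=0
n,l,s,c=cv2.connectedComponentsWithStats(m.astype(np.uint8)); k=1+s[1:,4].argmax(); M=l==k
cn=max(cv2.findContours(M.astype(np.uint8),cv2.RETR_EXTERNAL,cv2.CHAIN_APPROX_NONE)[0],key=len)[:,0]
q=w[cn[:,1],cn[:,0]][:,:2]; A=np.c_[2*q,np.ones(len(q))]; x=np.linalg.lstsq(A,(q**2).sum(1),rcond=None)[0]
C=x[:2]; print("plate C",C,"r",np.sqrt(x[2]+C@C),"medz",np.median(h[M]))
r=np.hypot(w[...,0]-C[0],w[...,1]-C[1])
mp=(r<.047)&(h>.0465); 
n,l,s,c=cv2.connectedComponentsWithStats(mp.astype(np.uint8))
for i in range(1,n):
    g=w[l==i]; print(c[i].round(1),s[i,4],g.mean(0).round(4),"zmax",g[:,2].max().round(4),"rel r,deg",np.hypot(*(g.mean(0)[:2]-C)).round(4),np.degrees(np.arctan2(*(g.mean(0)[:2]-C)[::-1])).round(1))
for q in ["crucible"]: find(p,q)
E
```

```text
plate C [ 0.56876752 -0.22240314] r 0.04975433581731543 medz 0.043573749017383874
[326.3 125.9] 61 [ 0.569  -0.2219  0.0656] zmax 0.0707 rel r,deg 0.0005 63.2
[307.5 143.7] 14 [ 0.5385 -0.2031  0.0489] zmax 0.0498 rel r,deg 0.036 147.4
[351.3 286.4] 4355 [ 0.5325 -0.2316  0.3682] zmax 0.3713 rel r,deg 0.0375 -165.8
[447.5 280.2] 4 [ 0.542  -0.2608  0.3677] zmax 0.368 rel r,deg 0.0468 -124.9
[255. 285.] 1 [ 0.5268 -0.2019  0.3702] zmax 0.3702 rel r,deg 0.0468 154.0
[444. 289.] 1 [ 0.54   -0.2593  0.3702] zmax 0.3702 rel r,deg 0.0468 -128.0
[440. 293.] 1 [ 0.5386 -0.2583  0.3707] zmax 0.3707 rel r,deg 0.0469 -130.1
[304. 327.] 1 [ 0.5221 -0.2191  0.3782] zmax 0.3782 rel r,deg 0.0468 175.9
[353.4 364. ] 9709 [ 0.5265 -0.2313  0.3914] zmax 0.4024 rel r,deg 0.0432 -168.1
[301.2 329. ] 4 [ 0.5221 -0.2183  0.3792] zmax 0.3796 rel r,deg 0.0468 175.0
[406. 328.] 1 [ 0.5294 -0.2479  0.3785] zmax 0.3785 rel r,deg 0.0469 -147.0
[408. 328.] 1 [ 0.5297 -0.2484  0.3787] zmax 0.3787 rel r,deg 0.0469 -146.4
[413. 329.] 1 [ 0.5306 -0.2492  0.3798] zmax 0.3798 rel r,deg 0.0466 -144.9
[298. 332.] 1 [ 0.
[... 3299 characters left out ...]
r,deg 0.047 -144.8
[437.5 378.5] 2 [ 0.5307 -0.2499  0.3952] zmax 0.3953 rel r,deg 0.047 -144.2
[267. 383.] 1 [ 0.5231 -0.2115  0.3982] zmax 0.3982 rel r,deg 0.047 166.6
[415. 383.] 1 [ 0.5283 -0.2451  0.3954] zmax 0.3954 rel r,deg 0.0464 -150.7
[426. 384.] 1 [ 0.529  -0.2474  0.3958] zmax 0.3958 rel r,deg 0.047 -147.8
[268. 386.] 1 [ 0.5237 -0.2118  0.3993] zmax 0.3993 rel r,deg 0.0463 166.8
[269. 389.] 1 [ 0.5238 -0.2121  0.4   ] zmax 0.4 rel r,deg 0.0461 167.1
[266. 395.] 1 [ 0.5231 -0.2118  0.4009] zmax 0.4009 rel r,deg 0.0469 166.9
[268. 398.] 1 [ 0.5233 -0.2123  0.4015] zmax 0.4015 rel r,deg 0.0466 167.5
crucible [ 5.87e-01  6.86e-02 -3.00e-04] 0.65
crucible [0.497  0.0995 0.0014] 0.58
```

View pics/d.png

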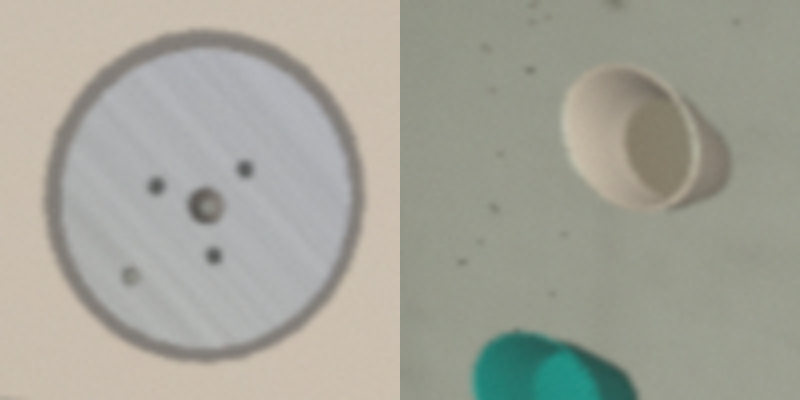

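The pin is confirmed: 36.0 mm from the axis at bearing 147.4°, about (0.5688, -0.2224). In the crop, the white porcelain crucible (right panel, top, image (121,55), world (0.587,0.068)) is the real one. The turquoise cup below it is the look-alike. Now to the carousel.

Request:
play_rows([
  [0,0,0.07,-0.12,0.94,-0.1,1],
  [0,0,0.07,-0.12,0.94,-0.1,1],
  [0,0,0.07,-0.12,0.94,-0.1,1],
])

```text
clock: 2.55
eef_pos: [0.4872, -0.13, 0.2895]
ee_rot: [[0.919, 0.394, 0.0], [0.394, -0.919, 0.001], [0.001, -0.001, -1.0]]
wrist_force: [-0.1, 1.8, 1.1]
gripper_width: 0.0869
finger_force: 0.0
```

Request:
play_rows([
  [0,0,0.07,-0.12,0.94,-0.1,1],
  [0,0,0.07,-0.12,0.94,-0.1,1],
  [0,0,0.07,-0.12,0.94,-0.1,1],
])

```text
clock: 2.8
eef_pos: [0.4748, -0.0358, 0.2796]
ee_rot: [[0.852, 0.524, 0.0], [0.524, -0.852, 0.001], [0.001, -0.0, -1.0]]
wrist_force: [-0.3, 0.9, 1.0]
gripper_width: 0.0869
finger_force: 0.0
```

Request:
play_rows([
  [0,0,0.07,-0.12,0.94,-0.1,1],
  [0,0,0.07,-0.12,0.94,-0.1,1],
  [0,0,0.07,-0.12,0.94,-0.1,1],
])

```text
clock: 3.05
eef_pos: [0.4624, 0.0582, 0.2697]
ee_rot: [[0.766, 0.643, 0.001], [0.643, -0.766, 0.001], [0.001, -0.0, -1.0]]
wrist_force: [-0.7, 0.5, 0.5]
gripper_width: 0.0868
finger_force: 0.0
```

Request:
play_rows([
  [0,0,0.07,-0.12,0.94,-0.1,1],
  [0,0,0.07,-0.12,0.94,-0.1,1],
  [0,0,0.07,-0.12,0.94,-0.1,1],
])

```text
clock: 3.3
eef_pos: [0.4501, 0.152, 0.2597]
ee_rot: [[0.664, 0.748, 0.001], [0.748, -0.664, 0.001], [0.001, -0.0, -1.0]]
wrist_force: [0.2, 0.1, 1.5]
gripper_width: 0.0871
finger_force: 0.0
```

Request:
play_rows([
  [0,0,0.07,-0.12,0.94,-0.1,1],
  [0,0,0.07,-0.12,0.94,-0.1,1],
  [0,0,0.07,-0.12,0.94,-0.1,1],
  [0,0,0.07,-0.12,0.94,-0.1,1],
  [0,0,0.07,-0.12,0.94,-0.1,1],
])

```text
clock: 3.72
eef_pos: [0.4398, 0.2405, 0.2495]
ee_rot: [[0.553, 0.833, -0.0], [0.833, -0.553, -0.0], [-0.0, -0.0, -1.0]]
wrist_force: [0.8, -0.5, 0.9]
gripper_width: 0.0873
finger_force: 0.0
```

```bash
cat > car.py <<'E'
from h import *
def look(name=None,z0=0.0,guess=None):
    p=eyes.snapshot("wrist"); w=pts(p); st=read_state()
    if name: save(p,name)
    h=w[...,2]
    g=np.array(guess)
    near=np.hypot(w[...,0]-g[0],w[...,1]-g[1])<.1
    m=near&(h>z0+.048)&(h<z0+.06)   # grip top
    n,l,s,c=cv2.connectedComponentsWithStats(m.astype(np.uint8)); k=1+s[1:,4].argmax()
    G=w[l==k]; rect=cv2.minAreaRect((G[:,:2]*1000).astype(np.float32))
    e=np.linalg.eigh(np.cov(G[:,:2].T))[1][:,1]
    print("grip",np.array(rect[0])/1000,rect[1],"yaw",np.degrees(np.arctan2(e[1],e[0])).round(1),"ztop",np.median(G[:,2]).round(4),len(G))
    C=np.array(rect[0])/1000
    P=[np.array(d["centre"]) for d in eyes.landmark_of(p,"pocket_1") if d["conf"]>.4]
    for x in P: print("pocket",x.round(4),"r",np.hypot(*(x[:2]-C)).round(4),"bear",np.degrees(np.arctan2(*(x[:2]-C)[::-1])).round(1))
    find(p,"carousel_grip",2)
    print(st["clock"],np.round(st["eef_pos"],4),"toolx",np.degrees(np.arctan2(st["ee_rot"][1][0],st["ee_rot"][0][0])).round(2),np.round(st["qpos"],2),st["wrist_force"])
    return p,w
E
python3 -c "
from car import *
look('pics/e.png',0,(.479,.296))"
```

```text
grip [0.47754053 0.2984942 ] (43.528079986572266, 13.933284759521484) yaw 59.9 ztop 0.0539 424
pocket [0.453  0.2542 0.0167] r 0.0506 bear -119.0
pocket [0.4291 0.3095 0.0114] r 0.0497 bear 167.2
pocket [0.524  0.3145 0.0137] r 0.0491 bear 19.0
pocket [0.4716 0.3529 0.0133] r 0.0547 bear 96.2
pocket [0.506  0.2554 0.0149] r 0.0516 bear -56.6
carousel_grip [0.4788 0.2976 0.0429] 0.96
3.7667 [0.4402 0.2395 0.2495] toolx 56.33 [ 0.25  0.13 -0.9   1.73  0.11  1.33 -1.26] [-0.72704853 -0.06026101 -0.12610889]
```

View pics/e.png

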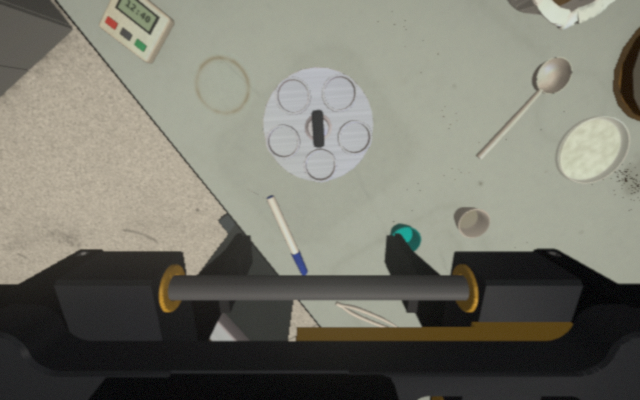

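The bar grip is at (318,128) with yaw about 60°, and one cup, (320,163), lies on the bar's line. So the slots are at 60°+36°+72°k, the nearest at 167.9°, and the pin at 147.4°. Grasping.

Request:
play_rows([
  [0,0,0.03,0.38,0.58,-0.3,1],
  [0,0,0.03,0.38,0.58,-0.6,1],
  [0,0,0.03,0.38,0.58,-1,1],
  [0,0,0.03,0.38,0.58,-1,1],
  [0,0,0.03,0.38,0.58,-1,1],
  [0,0,0.03,0.38,0.58,-1,1],
])

```text
clock: 4.37
eef_pos: [0.4783, 0.2978, 0.1507]
ee_rot: [[0.501, 0.866, 0.0], [0.866, -0.501, -0.0], [0.0, 0.0, -1.0]]
wrist_force: [-0.2, 0.1, 0.4]
gripper_width: 0.087
finger_force: 0.0
```

```bash
python3 -c "
from car import *
look(None,0,(.478,.298))"
```

```text
grip [0.47784406 0.29930075] (43.33157730102539, 13.814740180969238) yaw 59.8 ztop 0.0538 645
pocket [0.4533 0.2552 0.019 ] r 0.0505 bear -119.1
pocket [0.5228 0.3141 0.0157] r 0.0473 bear 18.2
pocket [0.4728 0.3527 0.0154] r 0.0536 bear 95.4
pocket [0.5119 0.2564 0.0177] r 0.0548 bear -51.6
pocket [0.4298 0.3098 0.0147] r 0.0492 bear 167.7
carousel_grip [0.4788 0.2951 0.0411] 0.57
4.4167 [0.4787 0.2982 0.1517] toolx 59.94 [ 0.08  0.4  -0.88  1.7   0.33  1.2  -1.4 ] [0.48276737 0.03525254 0.7937975 ]
```

Request:
play_rows([
  [0,0,0,0,0.01,-0.4,1],
  [0,0,0,0,0.01,-0.7,1],
  [0,0,0,0,0.01,-0.9,1],
  [0,0,0,0,0.01,-1,1],
  [0,0,0,0,0.01,-1,1],
  [0,0,0,0,0.01,-1,1],
])

```text
clock: 5.02
eef_pos: [0.4785, 0.3, 0.0511]
ee_rot: [[0.5, 0.866, 0.002], [0.866, -0.5, 0.001], [0.001, 0.001, -1.0]]
wrist_force: [0.2, 0.1, 0.1]
gripper_width: 0.0873
finger_force: 0.0
```

Request:
play_rows([
  [0,0,0,0,0,0,-1],
  [0,0,0,0,0,0,-1],
  [0,0,0,0,0,0,-1],
  [0,0,0,0,0,0,-1],
  [0,0,0,0,0,0,-1],
  [0,0,0,0,0,0,-1],
  [0,0,0,0,0,0,-1],
  [0,0,0,0,0,0,-1],
])

```text
clock: 5.68
eef_pos: [0.4777, 0.2997, 0.0496]
ee_rot: [[0.5, 0.866, -0.0], [0.866, -0.5, -0.0], [-0.0, 0.0, -1.0]]
wrist_force: [-0.2, -0.1, -0.0]
gripper_width: 0.0417
finger_force: 0.0
```

Request:
play_rows([
  [0,0,0,0,0,0,-1],
  [0,0,0,0,0,0,-1],
  [0,0,0,0,0,0,-1],
  [0,0,0,0,0,0,-1],
  [0,0,0,0,0,0,-1],
  [0,0,0,0,0,0,-1],
  [0,0,0,0,0,0,-1],
])

```text
clock: 6.27
eef_pos: [0.4778, 0.2997, 0.0496]
ee_rot: [[0.5, 0.866, 0.0], [0.866, -0.5, -0.0], [0.0, 0.0, -1.0]]
wrist_force: [0.3, -0.3, -1.1]
gripper_width: 0.0138
finger_force: 30.0
```

Request:
play_rows([
  [0,0,0,0,0,0.1,-1],
  [0,0,0,0,0,0.3,-1],
  [0,0,0,0,0,0.6,-1],
  [0,0,0,0,0,0.8,-1],
  [0,0,0,0,0,1,-1],
  [0,0,0,0,0,1,-1],
  [0,0,0,0,0,1,-1],
])

```text
clock: 6.85
eef_pos: [0.478, 0.2998, 0.1503]
ee_rot: [[0.5, 0.866, 0.002], [0.866, -0.5, 0.0], [0.001, 0.001, -1.0]]
wrist_force: [1.0, -0.4, -3.5]
gripper_width: 0.0141
finger_force: 30.0
```

Request:
play_rows([
  [0,0,-0.01,0.05,-0.22,0,-1],
  [0,0,-0.02,0.1,-0.5,0,-1],
  [0,0,-0.03,0.152,-0.87,0,-1],
])

```text
clock: 7.1
eef_pos: [0.4915, 0.2135, 0.1481]
ee_rot: [[0.551, 0.835, -0.002], [0.835, -0.551, 0.001], [-0.001, -0.002, -1.0]]
wrist_force: [1.3, -0.5, -3.7]
gripper_width: 0.0137
finger_force: 30.0
```

Request:
play_rows([
  [0,0,-0.01,0.05,-0.29,0,-1],
  [0,0,-0.02,0.1,-0.58,0,-1],
  [0,0,-0.03,0.152,-0.87,0,-1],
])

```text
clock: 7.35
eef_pos: [0.5072, 0.1238, 0.148]
ee_rot: [[0.605, 0.796, -0.002], [0.796, -0.605, -0.001], [-0.002, -0.002, -1.0]]
wrist_force: [0.1, -0.4, -3.3]
gripper_width: 0.0136
finger_force: 30.0
```

Request:
play_rows([
  [0,0,-0.01,0.05,-0.29,0,-1],
  [0,0,-0.02,0.1,-0.58,0,-1],
  [0,0,-0.03,0.152,-0.87,0,-1],
])

```text
clock: 7.6
eef_pos: [0.5223, 0.037, 0.1481]
ee_rot: [[0.654, 0.757, -0.002], [0.757, -0.654, -0.0], [-0.002, -0.002, -1.0]]
wrist_force: [-0.3, -0.3, -2.9]
gripper_width: 0.0139
finger_force: 30.0
```

Request:
play_rows([
  [0,0,-0.01,0.05,-0.29,0,-1],
  [0,0,-0.02,0.1,-0.58,0,-1],
  [0,0,-0.03,0.152,-0.87,0,-1],
])

```text
clock: 7.85
eef_pos: [0.5375, -0.0499, 0.1479]
ee_rot: [[0.7, 0.714, -0.003], [0.714, -0.7, 0.0], [-0.002, -0.002, -1.0]]
wrist_force: [0.7, 0.5, -3.1]
gripper_width: 0.0137
finger_force: 30.0
```

Request:
play_rows([
  [0,0,-0.01,0.05,-0.29,0,-1],
  [0,0,-0.02,0.1,-0.58,0,-1],
  [0,0,-0.026,0.152,-0.87,0,-1],
])

```text
clock: 8.1
eef_pos: [0.5527, -0.1367, 0.1478]
ee_rot: [[0.738, 0.675, -0.003], [0.675, -0.738, 0.001], [-0.002, -0.002, -1.0]]
wrist_force: [1.8, -0.7, -3.7]
gripper_width: 0.0136
finger_force: 30.0
```

Request:
play_rows([
  [0,0,-0.01,0.05,-0.29,0,-1],
  [0,0,-0.02,0.1,-0.54,0,-1],
  [0,0,-0.026,0.152,-0.75,0,-1],
  [0,0,-0.026,0.152,-0.87,0,-1],
  [0,0,-0.026,0.152,-0.87,0,-1],
  [0,0,-0.026,0.152,-0.87,0,-1],
])

```text
clock: 8.6
eef_pos: [0.5682, -0.2217, 0.1483]
ee_rot: [[0.773, 0.635, -0.002], [0.635, -0.773, 0.001], [-0.001, -0.002, -1.0]]
wrist_force: [0.5, 0.4, -3.4]
gripper_width: 0.0138
finger_force: 30.0
```

```bash
python3 - <<'E'
from h import *
p=eyes.snapshot("wrist"); w=pts(p); st=read_state(); e=st["eef_pos"]; save(p,"pics/f.png")
print(np.round(e,4),"toolx",np.degrees(np.arctan2(st["ee_rot"][1][0],st["ee_rot"][0][0])).round(2),np.round(st["wrist_force"],2),np.round(st["qpos"],2),st["clock"])
z0=e[2]-.0496
g=np.hypot(w[...,0]-e[0],w[...,1]-e[1])
m=(g<.085)&(abs(w[...,2]-z0-.014)<.02)
q=w[m]; print(m.sum(), "heights",np.percentile(q[:,2]-z0,[5,25,50,75,95]).round(4))
hist=np.histogram(q[:,2]-z0,bins=np.arange(-.006,.036,.002)); print(hist[0])
for x in eyes.landmark_of(p,"pocket_1"): 
    c=np.array(x["centre"]); d=c[:2]-e[:2]; print(c.round(4),round(x["conf"],2),np.hypot(*d).round(4),np.degrees(np.arctan2(d[1],d[0])).round(1))
find(p,"carousel"); find(p,"drive_seat")
E
```

```text
[ 0.5685 -0.2206  0.1487] toolx 39.48 [-0.32  1.2  -4.05] [ 0.76  0.43 -0.59  1.59  0.25  1.2  -0.76] 8.65
19160 heights [0.0102 0.0111 0.0129 0.0145 0.0246]
[   0    0    0    0    0    0    7  575 7464 5347 1692  454  458  442
 1010 1611   21    1   14   64]
[ 0.5829 -0.2758  0.1127] 0.88 0.0571 -75.4
[ 0.5266 -0.2542  0.1171] 0.78 0.0537 -141.3
[ 0.5269 -0.1961  0.1119] 0.66 0.0483 149.5
[ 0.6155 -0.2213  0.1116] 0.63 0.047 -0.9
[ 0.5786 -0.1706  0.1137] 0.56 0.051 78.6
carousel [ 0.5654 -0.2258  0.0993] 0.83
```

View pics/f.png

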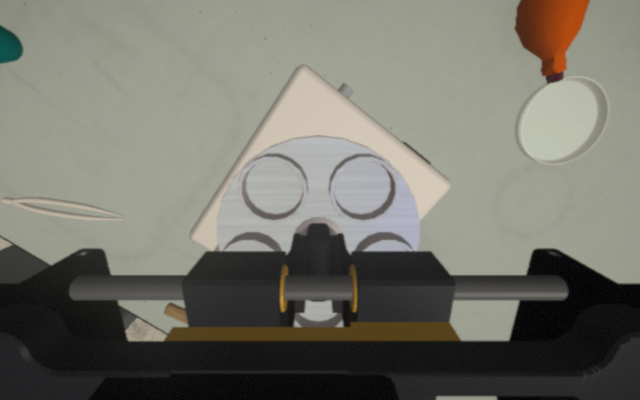

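The carousel is held level over the changer. I'll check its axis in the hand with a circle fit of the disc rim.

```bash
cat > disc.py <<'E'
from h import *
from scipy.optimize import least_squares
def disc(zu):
    p=eyes.snapshot("wrist"); w=pts(p); e=np.array(read_state()["eef_pos"])
    g=np.hypot(w[...,0]-e[0],w[...,1]-e[1]); v=np.arange(400)[:,None]
    m=(g<.09)&(abs(w[...,2]-zu-.012)<.006)&(v<235)
    m=cv2.morphologyEx(m.astype(np.uint8),cv2.MORPH_OPEN,np.ones((3,3)))
    q=w[m>0]; P=np.linalg.lstsq(np.c_[q[:,:2]-e[:2],np.ones(len(q))],q[:,2],rcond=None)[0]
    cn=max(cv2.findContours(m,cv2.RETR_EXTERNAL,cv2.CHAIN_APPROX_NONE)[0],key=len)[:,0]
    b=w[cn[:,1],cn[:,0]][:,:2]; b=b[np.hypot(*(b-e[:2]).T)>.066]
    r=least_squares(lambda x:np.hypot(b[:,0]-x[0],b[:,1]-x[1])-.0735,e[:2],loss="soft_l1",f_scale=.001)
    print("axis",r.x.round(4),"n",len(b),"res",np.abs(r.fun).mean().round(4),"tilt",P[:2].round(3),"z",P[2].round(4),"tcp",e.round(4))
E
python3 -c "
from disc import *
disc(.0991)"
```

```text
axis [ 0.5668 -0.2212] n 365 res 0.0013 tilt [0.005 0.007] z 0.1122 tcp [ 0.569  -0.2209  0.1496]
```

Request:
play_rows([
  [0,0,0,0,0,-0.1,-1],
  [0,0,0,0,0,-0.2,-1],
  [0,0,0,0,0,-0.25,-1],
  [0,0,0,0,0,-0.25,-1],
  [0,0,0,0,0,-0.25,-1],
  [0,0,0,0,0,-0.25,-1],
])

```text
clock: 9.35
eef_pos: [0.5691, -0.2223, 0.1247]
ee_rot: [[0.773, 0.635, 0.0], [0.635, -0.773, -0.0], [0.0, 0.0, -1.0]]
wrist_force: [0.8, 0.2, -4.0]
gripper_width: 0.0139
finger_force: 30.0
```

Request:
play_rows([
  [0,0,0,0,0,-0.02,-1],
  [0,0,0,0,0,-0.04,-1],
  [0,0,0,0,0,-0.06,-1],
  [0,0,0,0,0,-0.06,-1],
  [0,0,0,0,0,-0.06,-1],
])

```text
clock: 9.77
eef_pos: [0.5688, -0.2223, 0.1184]
ee_rot: [[0.773, 0.635, -0.0], [0.635, -0.773, 0.0], [-0.0, -0.0, -1.0]]
wrist_force: [-0.2, -0.2, -3.9]
gripper_width: 0.0137
finger_force: 30.0
```

Request:
play_rows([
  [0,0,0,0,0,-0.01,-1],
  [0,0,0,0,0,-0.02,-1],
  [0,0,0,0,0,-0.03,-1],
  [0,0,0,0,0,-0.03,-1],
])

```text
clock: 10.1
eef_pos: [0.5688, -0.2223, 0.1153]
ee_rot: [[0.773, 0.635, -0.0], [0.635, -0.773, 0.0], [-0.0, -0.0, -1.0]]
wrist_force: [-1.0, 0.2, -3.1]
gripper_width: 0.0136
finger_force: 30.0
```

Request:
play_rows([
  [0,0,0,0,0,-0.01,-1],
  [0,0,0,0,0,-0.02,-1],
  [0,0,0,0,0,-0.03,-1],
  [0,0,0,0,0,-0.03,-1],
  [0,0,0,0,0,-0.03,-1],
])

```text
clock: 10.52
eef_pos: [0.569, -0.2223, 0.1125]
ee_rot: [[0.773, 0.635, 0.0], [0.635, -0.773, -0.0], [0.0, 0.0, -1.0]]
wrist_force: [0.2, -0.4, -3.5]
gripper_width: 0.0138
finger_force: 30.0
```

Request:
play_rows([
  [0,0,0,0,0,-0.01,-1],
  [0,0,0,0,0,-0.02,-1],
  [0,0,0,0,0,-0.03,-1],
  [0,0,0,0,0,-0.04,-1],
  [0,0,0,0,0,-0.04,-1],
])

```text
clock: 10.93
eef_pos: [0.5691, -0.2223, 0.1084]
ee_rot: [[0.773, 0.635, 0.0], [0.635, -0.773, -0.0], [0.0, 0.0, -1.0]]
wrist_force: [0.9, -0.3, -3.5]
gripper_width: 0.014
finger_force: 30.0
```

Request:
play_rows([
  [0,0,0,0,0,-0.01,-1],
  [0,0,0,0,0,-0.02,-1],
  [0,0,0,0,0,-0.03,-1],
  [0,0,0,0,0,-0.04,-1],
  [0,0,0,0,0,-0.05,-1],
  [0,0,0,0,0,-0.06,-1],
  [0,0,0,0,0,-0.06,-1],
])

```text
clock: 11.52
eef_pos: [0.5691, -0.2223, 0.1024]
ee_rot: [[0.773, 0.635, 0.0], [0.635, -0.773, -0.0], [0.0, 0.0, -1.0]]
wrist_force: [3.1, -0.1, -4.5]
gripper_width: 0.014
finger_force: 30.0
```

Request:
play_rows([
  [0,0,0,0.008,0,0,-1],
  [0,0,0,0.008,0,0,-1],
  [0,0,0,0.008,0,0,-1],
])

```text
clock: 11.77
eef_pos: [0.5693, -0.2223, 0.1023]
ee_rot: [[0.773, 0.634, -0.001], [0.634, -0.773, 0.0], [-0.001, -0.001, -1.0]]
wrist_force: [0.8, -0.3, -3.3]
gripper_width: 0.0138
finger_force: 30.0
```

Request:
play_rows([
  [0,0,0,0,0,-0.005,-1],
  [0,0,0,0,0,-0.01,-1],
  [0,0,0,0,0,-0.015,-1],
  [0,0,0,0,0,-0.02,-1],
  [0,0,0,0,0,-0.02,-1],
])

```text
clock: 12.18
eef_pos: [0.5696, -0.2223, 0.1004]
ee_rot: [[0.773, 0.635, -0.0], [0.635, -0.773, 0.0], [-0.0, -0.0, -1.0]]
wrist_force: [-0.2, 0.0, -3.7]
gripper_width: 0.0136
finger_force: 30.0
```

Lateral force is gone and the pin's top is about 1 mm away. I'll go down in 0.5 mm steps while watching the force.

Request:
play_rows([
  [0,0,0,0,0,-0.005,-1],
  [0,0,0,0,0,-0.01,-1],
  [0,0,0,0,0,-0.01,-1],
])

```text
clock: 12.43
eef_pos: [0.5697, -0.2223, 0.0994]
ee_rot: [[0.773, 0.635, -0.0], [0.635, -0.773, -0.0], [-0.0, -0.0, -1.0]]
wrist_force: [-0.4, 0.8, -3.4]
gripper_width: 0.0134
finger_force: 30.0
```

Request:
play_rows([
  [0,0,0,0,0,-0.005,-1],
  [0,0,0,0,0,-0.005,-1],
  [0,0,0,0,0,-0.005,-1],
])

```text
clock: 12.68
eef_pos: [0.5697, -0.2223, 0.0991]
ee_rot: [[0.773, 0.635, 0.0], [0.635, -0.773, -0.0], [-0.0, 0.0, -1.0]]
wrist_force: [-0.6, 0.1, -2.6]
gripper_width: 0.0136
finger_force: 30.0
```

Request:
play_rows([
  [0,0,0,0,0,-0.004,-1],
  [0,0,0,0,0,-0.004,-1],
  [0,0,0,0,0,-0.004,-1],
])

```text
clock: 12.93
eef_pos: [0.5697, -0.2223, 0.0987]
ee_rot: [[0.773, 0.635, 0.0], [0.635, -0.773, -0.0], [0.0, 0.0, -1.0]]
wrist_force: [-0.4, -0.9, -3.3]
gripper_width: 0.0137
finger_force: 30.0
```

Request:
play_rows([
  [0,0,0,0,0,-0.005,-1],
  [0,0,0,0,0,-0.005,-1],
  [0,0,0,0,0,-0.005,-1],
])

```text
clock: 13.18
eef_pos: [0.5697, -0.2223, 0.0981]
ee_rot: [[0.773, 0.635, 0.0], [0.635, -0.773, -0.0], [-0.0, 0.0, -1.0]]
wrist_force: [-0.0, -0.2, -2.9]
gripper_width: 0.0136
finger_force: 30.0
```

Request:
play_rows([
  [0,0,0,0,0,-0.005,-1],
  [0,0,0,0,0,-0.005,-1],
  [0,0,0,0,0,-0.005,-1],
])

```text
clock: 13.43
eef_pos: [0.5697, -0.2223, 0.0976]
ee_rot: [[0.773, 0.635, 0.0], [0.635, -0.773, -0.0], [-0.0, 0.0, -1.0]]
wrist_force: [0.4, 0.6, -2.8]
gripper_width: 0.0139
finger_force: 30.0
```

Request:
play_rows([
  [0,0,0,0,0,-0.005,-1],
  [0,0,0,0,0,-0.01,-1],
  [0,0,0,0,0,-0.01,-1],
])

```text
clock: 13.68
eef_pos: [0.5697, -0.2223, 0.0965]
ee_rot: [[0.773, 0.635, -0.0], [0.635, -0.773, 0.0], [-0.0, -0.0, -1.0]]
wrist_force: [0.8, 0.3, -4.2]
gripper_width: 0.0137
finger_force: 30.0
```

Request:
play_rows([
  [0,0,0,0,0,-0.005,-1],
  [0,0,0,0,0,-0.01,-1],
  [0,0,0,0,0,-0.01,-1],
])

```text
clock: 13.93
eef_pos: [0.5697, -0.2223, 0.0955]
ee_rot: [[0.773, 0.635, -0.0], [0.635, -0.773, -0.0], [-0.0, -0.0, -1.0]]
wrist_force: [-0.2, 0.6, -3.9]
gripper_width: 0.0137
finger_force: 30.0
```

Request:
play_rows([
  [0,0,0,0,0,-0.005,-1],
  [0,0,0,0,0,-0.01,-1],
  [0,0,0,0,0,-0.01,-1],
])

```text
clock: 14.18
eef_pos: [0.5697, -0.2223, 0.0945]
ee_rot: [[0.773, 0.635, -0.0], [0.635, -0.773, -0.0], [-0.0, -0.0, -1.0]]
wrist_force: [-0.6, -0.1, -3.8]
gripper_width: 0.0137
finger_force: 30.0
```

Request:
play_rows([
  [0,0,0,0,0,0,-0.5],
  [0,0,0,0,0,0,0],
  [0,0,0,0,0,0,0],
  [0,0,0,0,0,0,0],
  [0,0,0,0,0,0,0],
  [0,0,0,0,0,0,0],
])

```text
clock: 14.68
eef_pos: [0.5698, -0.2224, 0.0948]
ee_rot: [[0.773, 0.634, 0.0], [0.634, -0.773, -0.0], [0.0, 0.0, -1.0]]
wrist_force: [-0.8, 0.1, -0.0]
gripper_width: 0.0413
finger_force: 0.0
```

Request:
play_rows([
  [0,0,0,0,0,0.3,0.4],
  [0,0,0,0,0,0.6,1],
  [0,0,0,0,0,0.9,1],
  [0,0,0,-0.2,-0.2,1,1],
  [0,0,0,-0.3,-0.3,1,1],
  [0,0,0,-0.3,-0.3,1,1],
])

```text
clock: 15.18
eef_pos: [0.5381, -0.2559, 0.1957]
ee_rot: [[0.776, 0.631, 0.0], [0.631, -0.776, -0.003], [-0.001, 0.002, -1.0]]
wrist_force: [-0.1, -0.3, -1.7]
gripper_width: 0.0756
finger_force: 0.0
```

```bash
python3 -c "
from car import *
p,w=look(None,.044,(.569,-.222))
from disc import *
m=(np.hypot(w[...,0]-.569,w[...,1]+.222)<.07)&(abs(w[...,2]-.056)<.003)
q=w[m];print(len(q),np.linalg.lstsq(np.c_[q[:,:2]-[.569,-.222],np.ones(len(q))],q[:,2],rcond=None)[0])
"
```

```text
grip [ 0.56830115 -0.22244408] (43.89197540283203, 13.737943649291992) yaw -141.2 ztop 0.0979 762
pocket [ 0.5854 -0.2728  0.0586] r 0.0532 bear -71.2
pocket [ 0.5312 -0.2534  0.0592] r 0.0483 bear -140.2
pocket [ 0.6164 -0.2244  0.058 ] r 0.0481 bear -2.3
pocket [ 0.5799 -0.1702  0.0589] r 0.0535 bear 77.5
carousel_grip [ 0.3706 -0.0174  0.0008] 0.63
carousel_grip [ 0.5664 -0.2211  0.0878] 0.62
15.2333 [ 0.5389 -0.2541  0.1951] toolx 39.21 [ 0.84  0.35 -0.59  1.58  0.2   1.27 -0.67] [ 0.19624595  0.40724546 -0.54648062]
11159 [-0.00078871  0.00156598  0.05658708]
```

The carousel is seated: grip top at 0.0979 m (0.0539 on the bench plus 0.044), level, with the axis within about 1 mm. Next is the white crucible, using tool yaw 74.8° to suit the cup at bearing 74.8°.

Request:
play_rows([
  [0,0,0.099,0.1,0.84,0,0.4],
  [0,0,0.099,0.1,0.84,0,0.4],
  [0,0,0.099,0.1,0.84,0,0.4],
])

```text
clock: 15.58
eef_pos: [0.5515, -0.1575, 0.1949]
ee_rot: [[0.613, 0.79, 0.001], [0.79, -0.613, 0.005], [0.004, -0.002, -1.0]]
wrist_force: [0.5, 1.3, 0.1]
gripper_width: 0.0737
finger_force: 0.0
```

Request:
play_rows([
  [0,0,0.099,0.1,0.84,0,0.4],
  [0,0,0.099,0.1,0.84,0,0.4],
  [0,0,0.099,0.1,0.84,0,0.4],
])

```text
clock: 15.83
eef_pos: [0.5605, -0.0735, 0.195]
ee_rot: [[0.437, 0.9, 0.001], [0.9, -0.437, 0.005], [0.005, -0.001, -1.0]]
wrist_force: [0.3, 1.2, -0.7]
gripper_width: 0.0623
finger_force: 0.0
```

Request:
play_rows([
  [0,0,0.098,0.1,0.84,0,0.4],
  [0,0,0.098,0.1,0.84,0,0.4],
  [0,0,0.098,0.1,0.84,0,0.4],
  [0,0,0.098,0.1,0.84,0,0.4],
  [0,0,0.098,0.1,0.84,0,0.4],
])

```text
clock: 16.25
eef_pos: [0.5697, 0.0002, 0.1943]
ee_rot: [[0.26, 0.966, -0.001], [0.966, -0.26, 0.0], [0.0, -0.001, -1.0]]
wrist_force: [0.7, 0.1, 1.0]
gripper_width: 0.061
finger_force: 0.0
```

```bash
cat > cru.py <<'E'
from h import *
def cru(name=None):
    p=eyes.snapshot("wrist"); w=pts(p); st=read_state()
    if name: save(p,name)
    find(p,"crucible"); find(p,"crucible_center")
    m=(np.hypot(w[...,0]-.587,w[...,1]-.068)<.05)&(w[...,2]>.030)&(w[...,2]<.045)
    q=w[m]; c,r=cv2.minEnclosingCircle((q[:,:2]*1000).astype(np.float32)); print("rim",np.array(c)/1000,r,"z",q[:,2].max(),len(q))
    print(st["clock"],np.round(st["eef_pos"],4),"toolx",np.degrees(np.arctan2(st["ee_rot"][1][0],st["ee_rot"][0][0])).round(2),st["gripper_width"])
E
python3 -c "
from cru import *
cru('pics/g.png')"
```

```text
crucible [0.5859 0.0657 0.0025] 0.75
crucible [4.961e-01 9.930e-02 3.000e-04] 0.58
crucible_center [0.4975 0.0995 0.0135] 0.8
rim [0.58857635 0.07019392] 22.18087387084961 z 0.03644335591258568 350
16.3 [ 0.5698 -0.0009  0.1943] toolx 74.83 0.060961725070727134
```

View pics/g.png

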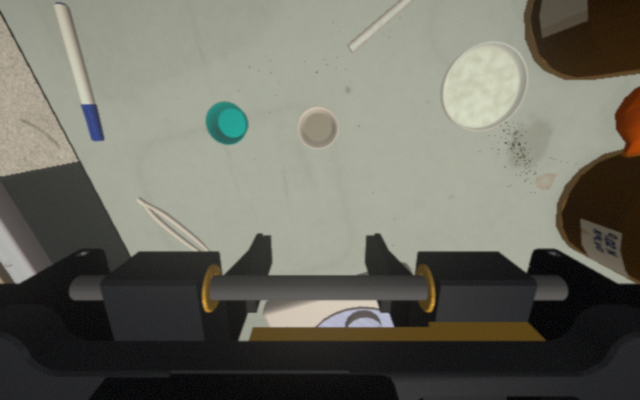

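The white crucible is at (318,128), and its rim fit gives (0.588,0.070). The turquoise cup at (227,122) is clear of the fingers.

Request:
play_rows([
  [0,0,0,0.18,0.7,-0.2,0.4],
  [0,0,0,0.18,0.7,-0.5,0.4],
  [0,0,0,0.18,0.7,-0.8,0.4],
  [0,0,0,0.18,0.7,-0.8,0.4],
  [0,0,0,0.18,0.7,-0.8,0.4],
  [0,0,0,0.18,0.7,-0.8,0.4],
])

```text
clock: 16.9
eef_pos: [0.5886, 0.0683, 0.1161]
ee_rot: [[0.262, 0.965, 0.001], [0.965, -0.262, -0.0], [-0.0, 0.001, -1.0]]
wrist_force: [0.6, -0.1, 0.5]
gripper_width: 0.0609
finger_force: 0.0
```

Request:
play_rows([
  [0,0,0,0,0,-0.3,0.4],
  [0,0,0,0,0,-0.6,0.4],
  [0,0,0,0,0,-0.75,0.4],
  [0,0,0,0,0,-0.83,0.4],
  [0,0,0,0,0,-0.83,0.4],
  [0,0,0,0,0,-0.83,0.4],
])

```text
clock: 17.4
eef_pos: [0.5887, 0.0695, 0.0332]
ee_rot: [[0.261, 0.965, 0.002], [0.965, -0.261, 0.0], [0.001, 0.002, -1.0]]
wrist_force: [0.2, 0.3, 0.8]
gripper_width: 0.061
finger_force: 0.0
```

Request:
play_rows([
  [0,0,0,0,0,0,0.2],
  [0,0,0,0,0,0,0],
  [0,0,0,0,0,0,-0.1],
  [0,0,0,0,0,0,-0.2],
  [0,0,0,0,0,0,-0.3],
  [0,0,0,0,0,0,-0.4],
  [0,0,0,0,0,0,-0.4],
  [0,0,0,0,0,0,-0.4],
])

```text
clock: 18.07
eef_pos: [0.5881, 0.0698, 0.0324]
ee_rot: [[0.26, 0.966, 0.001], [0.966, -0.26, -0.0], [0.0, 0.001, -1.0]]
wrist_force: [-1.1, -0.8, 6.6]
gripper_width: 0.0406
finger_force: 30.0
```

Request:
play_rows([
  [0,0,0,0,0,0.05,-0.4],
  [0,0,0,0,0,0.15,-0.4],
  [0,0,0,0,0,0.4,-0.4],
  [0,0,0,0,0,0.7,-0.4],
  [0,0,0,0,0,1,-0.4],
  [0,0,0,0,0,1,-0.4],
  [0,0,0,0,0,1,-0.4],
])

```text
clock: 18.65
eef_pos: [0.5888, 0.07, 0.1341]
ee_rot: [[0.26, 0.965, 0.004], [0.965, -0.26, -0.0], [0.001, 0.004, -1.0]]
wrist_force: [-0.2, -0.5, -0.9]
gripper_width: 0.0408
finger_force: 30.0
```

```bash
python3 - <<'E'
from h import *
s=eyes.snapshot("scene"); p=eyes.snapshot("wrist"); 
a=cv2.resize(s["img"][130:330,200:500],None,fx=2,fy=2,interpolation=cv2.INTER_CUBIC)[:,:,::-1]
cv2.imwrite("pics/h.png",np.vstack([a[:,:600],cv2.resize(p["img"][200:400,170:470],(600,400))[:200,:,::-1]]))
find(p,"crucible_center");find(s,"crucible_center"); st=read_state(); print(st["eef_pos"],st["gripper_width"],st["finger_force"],st["wrist_force"])
E
```

```text
crucible_center [0.4964 0.098  0.0125] 0.86
crucible_center [0.5875 0.0665 0.1188] 0.85
crucible_center [0.585  0.0665 0.1187] 0.7
crucible_center [ 0.5661 -0.2222  0.045 ] 0.66
crucible_center [0.4941 0.1026 0.0224] 0.52
[0.58708364 0.06946058 0.13067212] 0.04063777281385931 29.999891817078606 [-0.11435212 -0.163249   -0.8173475 ]
```

View pics/h.png

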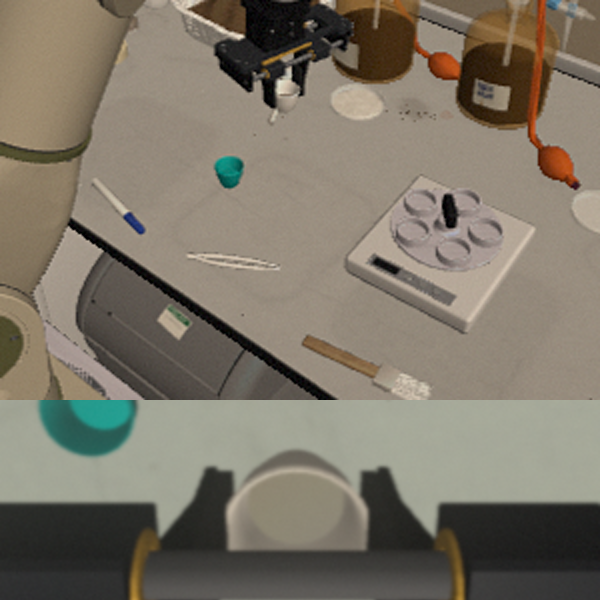

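The crucible is held upright between the fingers, and the carousel lies flat. Carrying it to the nearest cup at about (0.582,-0.174).

Request:
play_rows([
  [0,0,0,0,-0.2,0,-0.4],
  [0,0,0,-0.01,-0.5,0,-0.4],
  [0,0,0,-0.02,-0.81,0,-0.4],
])

```text
clock: 19.1
eef_pos: [0.5851, -0.011, 0.1308]
ee_rot: [[0.258, 0.966, -0.001], [0.966, -0.258, 0.001], [0.0, -0.002, -1.0]]
wrist_force: [0.6, -0.7, 0.6]
gripper_width: 0.0407
finger_force: 30.0
```

Request:
play_rows([
  [0,0,0,0,-0.27,0,-0.4],
  [0,0,0,-0.01,-0.54,0,-0.4],
  [0,0,0,-0.02,-0.81,0,-0.4],
])

```text
clock: 19.35
eef_pos: [0.583, -0.0936, 0.1307]
ee_rot: [[0.26, 0.966, -0.002], [0.966, -0.26, 0.001], [0.0, -0.002, -1.0]]
wrist_force: [0.5, 0.2, -1.3]
gripper_width: 0.0407
finger_force: 30.0
```

Request:
play_rows([
  [0,0,0,0,-0.27,0,-0.4],
  [0,0,0,-0.01,-0.5,0,-0.4],
  [0,0,0,-0.02,-0.7,0,-0.4],
  [0,0,0,-0.02,-0.81,0,-0.4],
  [0,0,0,-0.02,-0.81,0,-0.4],
  [0,0,0,-0.02,-0.81,0,-0.4],
])

```text
clock: 19.85
eef_pos: [0.5816, -0.1725, 0.1311]
ee_rot: [[0.26, 0.965, -0.001], [0.965, -0.26, 0.001], [0.001, -0.001, -1.0]]
wrist_force: [-0.4, 0.3, 0.0]
gripper_width: 0.0407
finger_force: 30.0
```

Request:
play_rows([
  [0,0,0,0,0,-0.1,-0.4],
  [0,0,0,0,0,-0.2,-0.4],
  [0,0,0,0,0,-0.3,-0.4],
  [0,0,0,0,0,-0.34,-0.4],
  [0,0,0,0,0,-0.34,-0.4],
  [0,0,0,0,0,-0.34,-0.4],
])

```text
clock: 20.35
eef_pos: [0.5816, -0.1729, 0.0973]
ee_rot: [[0.26, 0.966, -0.001], [0.966, -0.26, 0.0], [0.0, -0.001, -1.0]]
wrist_force: [0.0, -0.3, 0.2]
gripper_width: 0.0407
finger_force: 30.0
```

Request:
play_rows([
  [0,0,0,0,0,-0.01,-0.4],
  [0,0,0,0,0,-0.02,-0.4],
  [0,0,0,0,0,-0.03,-0.4],
  [0,0,0,0,0,-0.035,-0.4],
  [0,0,0,0,0,-0.035,-0.4],
])

```text
clock: 20.77
eef_pos: [0.5817, -0.1734, 0.0942]
ee_rot: [[0.261, 0.965, 0.0], [0.965, -0.261, -0.0], [-0.0, 0.0, -1.0]]
wrist_force: [-0.6, 0.2, -0.9]
gripper_width: 0.0408
finger_force: 30.0
```

Request:
play_rows([
  [0,0,0,0,0,-0.01,-0.4],
  [0,0,0,0,0,-0.015,-0.4],
  [0,0,0,0,0,-0.015,-0.4],
  [0,0,0,0,0,-0.015,-0.4],
])

```text
clock: 21.1
eef_pos: [0.5817, -0.1733, 0.0926]
ee_rot: [[0.26, 0.966, 0.0], [0.966, -0.26, 0.0], [0.0, 0.0, -1.0]]
wrist_force: [1.1, 0.1, -0.7]
gripper_width: 0.0408
finger_force: 30.0
```

Request:
play_rows([
  [0,0,0,0,0,-0.005,-0.4],
  [0,0,0,0,0,-0.01,-0.4],
  [0,0,0,0,0,-0.01,-0.4],
  [0,0,0,0,0,-0.01,-0.4],
])

```text
clock: 21.43
eef_pos: [0.5817, -0.1733, 0.0916]
ee_rot: [[0.26, 0.966, 0.0], [0.966, -0.26, 0.0], [0.0, 0.0, -1.0]]
wrist_force: [0.9, 0.7, -0.6]
gripper_width: 0.0408
finger_force: 30.0
```

Request:
play_rows([
  [0,0,0,0,0,-0.005,-0.4],
  [0,0,0,0,0,-0.005,-0.4],
  [0,0,0,0,0,-0.005,0],
  [0,0,0,0,0,-0.005,0.2],
  [0,0,0,0,0,-0.005,0.4],
  [0,0,0,0,0,-0.005,0.4],
  [0,0,0,0,0,-0.005,0.4],
  [0,0,0,0,0,-0.005,0.4],
])

```text
clock: 22.1
eef_pos: [0.5818, -0.1733, 0.0912]
ee_rot: [[0.26, 0.965, 0.0], [0.965, -0.26, -0.0], [0.0, 0.0, -1.0]]
wrist_force: [-0.3, 0.2, -0.2]
gripper_width: 0.0599
finger_force: 0.0
```

Request:
play_rows([
  [0,0,0,0,0,0.05,0.4],
  [0,0,0,0,0,0.2,0.4],
  [0,0,0,0,0,0.5,0.4],
  [0,0,0,0,0,0.8,0.4],
  [0,0,0,-0.2,-0.6,1,0.4],
  [0,0,0,-0.2,-0.6,1,0.4],
  [0,0,0,-0.2,-0.6,1,0.4],
  [0,0,0,-0.2,-0.6,1,0.4],
])

```text
clock: 22.77
eef_pos: [0.5613, -0.2352, 0.1919]
ee_rot: [[0.264, 0.965, 0.001], [0.965, -0.264, -0.001], [-0.001, 0.001, -1.0]]
wrist_force: [-0.3, 1.3, -0.6]
gripper_width: 0.0609
finger_force: 0.0
```

```bash
python3 - <<'E'
from car import *
p,w=look(None,.044,(.569,-.222)); save(p,"pics/i.png"); find(p,"crucible_center",2)
m=(np.hypot(w[...,0]-.582,w[...,1]+.174)<.035)&(w[...,2]>.086)&(w[...,2]<.105)
q=w[m]; print("rim",cv2.minEnclosingCircle((q[:,:2]*1000).astype(np.float32)),q[:,2].max(),np.median(q[:,2]))
c=q[:,:2].mean(0); k=q[q[:,2]>.091]; print("plane",np.linalg.lstsq(np.c_[k[:,:2]-c,np.ones(len(k))],k[:,2],rcond=None)[0])
E
```

```text
grip [ 0.5681947  -0.22203015] (44.0534782409668, 14.116780281066895) yaw -140.4 ztop 0.0977 707
pocket [ 0.5852 -0.2734  0.0601] r 0.0541 bear -71.7
pocket [ 0.5243 -0.1926  0.0547] r 0.0528 bear 146.2
pocket [ 0.5347 -0.2548  0.0596] r 0.0469 bear -135.6
pocket [ 0.6148 -0.2247  0.0585] r 0.0467 bear -3.3
carousel_grip [ 0.5674 -0.2223  0.0858] 0.85
22.8167 [ 0.5617 -0.2333  0.1914] toolx 74.86 [ 0.88  0.41 -0.72  1.54  0.28  1.29 -0.14] [-0.56235633  0.44684082  1.03864205]
crucible_center [ 0.5789 -0.1738  0.0754] 0.73
rim ((582.3040771484375, -179.72900390625), 29.22536849975586) 0.09997602727093426 0.09238184005609905
plane [-0.00326404 -0.0347358   0.09312671]
```

View pics/i.png

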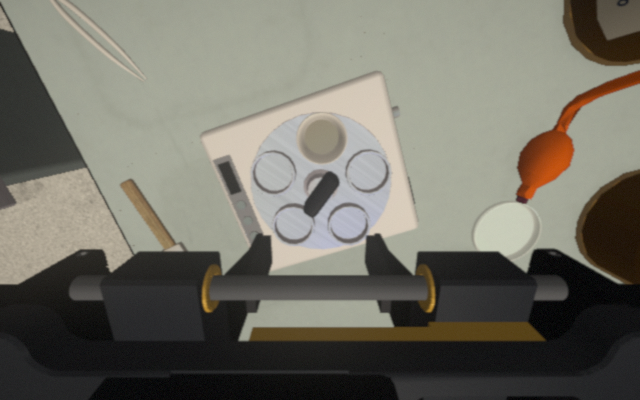

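The crucible stands in the top cup at (322,138). Its centre measures z 0.0754 m against the expected 0.0765, and the carousel is still flat. Handing in.

```bash
python3 -c "
from h import *
print(workorder.job_done())"
```

```text
the job is handed in; nothing more can be done
None
```

The carousel is seated flat on the drive plate with a slot over the pin, and the white crucible stands in one of its cups; the job is handed in at about 23 s, and its verdict was not shown.

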